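Swap the cured candle on the curing rack

ROBOT

A 6-joint arm with a two-finger parallel gripper is mounted at the origin on the work surface. World frame = base frame: x ahead of the robot, y to its left, z up, the work surface at z = 0. Lengths are in m, angles in rad, forces in N, time in s.
With the tool pointing down it reaches from about 0.3 to 0.85 m from the base axis. Payload 4.2 kg.
Tool frame: the origin (TCP) lies midway between the tips of the shut fingers; the grasp point (between the pads) lies 19 mm behind it; z points along the fingers, y is the direction in which the jaws open and shut (so a half turn about z gives the same grasp; the last joint's range is limited). The gripper opens to 91 mm and grips with 3 to 60 N. Pads are 32 mm wide; open, the fingers measure 118 mm over their backs; the gripper's body (76 mm by 178 mm) begins 60 mm behind the grasp point.
Start: joints at [1.184, 0.32, 1.565, -0, 1.257, -0.02], TCP at [0.206, 0.537, 0.214] pointing down, gripper open.
Joint ranges: [-3.11, 3.11], [-0.84, 2.01], [0.21, 2.61], [-1.34, 4.49], [0.05, 2.63], [-2.56, 2.56]. Speed limits (rad/s): [2.57, 2.57, 3.14, 3.14, 3.14, 3.14].

INTERFACE

Orientations are given as a unit quaternion [w, x, y, z].
In Python, from plant import r gives the robot as it stands. The module is installed in compiled form; this text tells all that it offers.
- The arm moves only by the tool play_rows, never from a script. Its argument "deltas" is one flat list of numbers, 7 for each row, row after row: the shift along the tool's x, y, z in m, then the turn, a rotation vector about the tool's x, y, z in degrees, then the finger opening in m, from 0 to 0.0912. A call has 1 to 12 rows; each row is the pose to reach, as a shift and turn from the pose commanded when the call began, along the tool's axes at that moment; what a row does not reach only later rows make up. A row lasts 1/8 s, in which the tool goes at most 62.5 mm and 10.7 degrees, less where a joint would pass 70% of its speed; a pose out of reach is approached as far as the arm can. A call with a gripper value outside its range is refused whole. The fingers move at their own pace and stop on an object; the grip force is fixed at half the most. Time passes only in rows, so rows that repeat a pose let the fingers close. It gives the time, the measured TCP pose, the force and the opening at its end, in the units of the state.
- r.get_state(): the state, without advancing time (a new reading comes with each control period).
- r.camera(name): name is "scene" or "top"; returns (picture, depth): 420x560x3 uint8, red, green, blue; 420x560 float32, m along the optical axis (not along the pixel's ray), 0 where there is no reading.
- r.camera_params(name): a dict with "intrinsics" (3x3 intrinsics, pixels), "rvec" (rotation vector, rad) and "tvec" (3), from world to camera coordinates, as OpenCV has them. Camera axes: x right, y down, z forward; pixel columns grow to the right and rows downward; lengths in m; the calibration is good to about 2 mm. A picture is of the moment at which its call begins. camera_params takes no time and is no camera call.
- r.sign_off(): hands the job in, once; it reports no verdict.
The state is a dict: "time_s": time; "qpos": joint angles; "joint_velocities": joint speeds; "joint_torque": joint torques, N m; "tool_pos": TCP position; "tool_rot": TCP orientation; "ft_force": force on the tool from outside, world axes, zero at the start; "moment": the same for the moment, N m; "width": opening from 0.0 (shut) to 1.0 (fully open).
Only numpy, scipy, OpenCV 4.12 (cv2) and the standard library are available. Lean on these libraries where they do the work, as an engineer would, in place of code of your own. Each camera call takes 0.05 s, during which the arm holds its last target.

TASK

The cream candle in the middle of the wooden curing rack is ready to be weighed: first move the blue and the green candle that hem it in over to the cork mat, then set the cream candle gently in the middle of the scale's pan and put the red candle in the empty middle bay of the rack, centred between its two screens. After that put the blue and the green candle back on the rack, each exactly where it stood at the start. Keep every candle upright and leave the bottle and the magazines alone.

Things in the scene. Friction and masses are not known exactly. Their poses are not given: they have to be found in the camera images.
- blue_candle: Silver tin candle: solid rigid cylinder 54 mm across, 62 mm high, 0.15 kg, filled to the rim with blue wax; a small wick tab stands 10 mm over it (grip the tin's sides, not the wick). Origin: centre of its underside, z up. Starts on one end bay of the rack (near or far varies); the tins in neighbouring bays stand 64 mm apart centre to centre (10 mm gaps).
- green_candle: Silver tin candle: solid rigid cylinder 54 mm across, 62 mm high, 0.15 kg, filled to the rim with green wax; a small wick tab stands 10 mm over it (grip the tin's sides, not the wick). Origin: centre of its underside, z up. Starts on the other end bay of the rack; the tins in neighbouring bays stand 64 mm apart centre to centre (10 mm gaps).
- cream_candle: Gold tin candle: solid rigid cylinder 54 mm across, 62 mm high, 0.15 kg, filled to the rim with cream white wax; a small wick tab stands 10 mm over it (grip the tin's sides, not the wick). Origin: centre of its underside, z up. Starts in the rack's middle bay, between the blue and green candles along the rack and between the two screens across it.
- red_candle: Gold tin candle: solid rigid cylinder 54 mm across, 62 mm high, 0.15 kg, filled to the rim with dark red wax; a small wick tab stands 10 mm over it (grip the tin's sides, not the wick). Origin: centre of its underside, z up. Starts on the bare table, far to the left or to the right.
- rack: Fixed wooden board 250 (its x) by 120 mm, top 12 mm over its origin, which lies on the table under the middle bay. Bays, dark spots, at x = -64, 0, 64 mm. Screens flank only the middle bay: x -28 to 28 mm, y 37 to 47 mm either side, tops at 62 mm. So a tin there can be gripped only along the rack's x, with both end bays empty; tins in end bays across it.
- mat: Fixed flat cork mat 220 mm (its x) by 130 mm (its y), 4 mm thick, on the table; origin under its centre. The side area, with room for two tins one behind the other along its x.
- scale: Fixed white kitchen scale with a round steel pan 120 mm in diameter. Origin on the table under the pan's centre; the pan's flat top is 38 mm above the origin and does not sink. White body 190 by 150 mm, 28 mm high, reaching 110 mm to -x and 80 mm to +x of the origin.
- bottle: Bystander: loose amber glass bottle with black cap, 48 mm in diameter, 110 mm high, on the table far to the left or right, across from the red candle; origin at the centre of its underside.
- magazines: Bystander: loose stack of magazines, 150 by 110 mm and 35 mm high, at the far right; origin at the centre of its underside.
There are look-alikes about, which are no part of the job. Leave any turquoise look-alike of the blue_candle alone.

How it is judged:
By the outcome, as a careful person would: the job done as asked, in the order asked, and still so for the second after the job is handed in, with the robot touching nothing.
It also fails if it takes over 138 s, if anything falls off the work surface, if the arm or the gripper's body presses on something with over 40 N, if the wrist force passes 120 N, or if a joint passes its speed limit or range.

## Working session

There is one attempt and no reset: what is moved stays moved. The work goes in short steps, Python scripts to look and compute and a tool call to move; the robot and the scene stay as the last step left them, time stands still between calls to the robot, and variables do not carry over. Pictures are saved under pics/ and viewed, and the job is handed in when it is done.

Besides the shell and the picture viewer there is one more tool, called after "Request:" by a JSON object that holds its "method" and its "body". play_rows: Moves the arm, as the interface text tells. Its arguments: {"type":"object","properties":{"deltas":{"type":"array","items":{"type":"number"}}},"required":["deltas"]}

```bash
mkdir -p pics
cat > h.py <<'E'
import numpy as np,cv2
from plant import r
def cap(n,tag):
    im,d=r.camera(n); np.savez(f'pics/{tag}.npz',im=im,d=d); cv2.imwrite(f'pics/{tag}.png',im[:,:,::-1]); return im,d
def ray(n,u,v,z):
    p=r.camera_params(n);R,_=cv2.Rodrigues(np.array(p['rvec'],float));t=np.array(p['tvec'],float).ravel()
    K=np.array(p['intrinsics'])
    c=-R.T@t; d=R.T@np.linalg.inv(K)@np.array([u,v,1.]); return c+d*(z-c[2])/d[2]
E
python3 - <<'E'
from h import *
for n in('scene','top'):
    cap(n,n+'0'); p=r.camera_params(n);R,_=cv2.Rodrigues(np.array(p['rvec'],float)); print(n,p['intrinsics'],-R.T@np.array(p['tvec']).ravel())
print(r.get_state())
E
```

```text
scene [[525.83575292   0.         283.67909513]
 [  0.         525.83575292 213.54303788]
 [  0.           0.           1.        ]] [ 1.58083224 -0.6896144   0.97916273]
top [[394.68190666   0.         282.68086251]
 [  0.         394.68190666 209.57632319]
 [  0.           0.           1.        ]] [0.47105481 0.01640309 1.04493547]
{'time_s': 0.1, 'qpos': array([ 1.18397741e+00,  3.20215368e-01,  1.56553631e+00,  8.69778257e-07,
        1.25741270e+00, -1.99950738e-02]), 'joint_velocities': array([ 0.00060092, -0.00098622, -0.0032649 ,  0.00217485, -0.0003469 ,
        0.00044188]), 'joint_torque': array([-9.98812902e-05, -4.13332057e+01, -2.32510918e+01,  7.28828972e-02,
        4.21119144e-02, -5.40889573e-05]), 'tool_pos': array([0.20605192, 0.53633101, 0.21321965]), 'tool_rot': array([-1.59154807e-04,  1.82385396e-01,  9.83226805e-01, -7.69576697e-04]), 'ft_force': array([-0.60005117, -0.20448217,  0.09390935]), 'moment': array([ 0.05153368, -0.05778162, -0.00847653]), 'width': 0.9996024951296696}
```

View pics/top0.png

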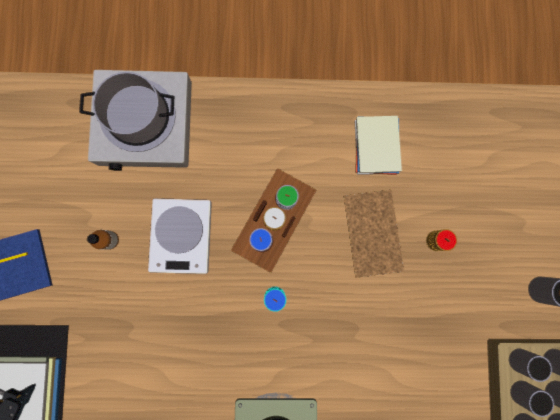

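View pics/scene0.png

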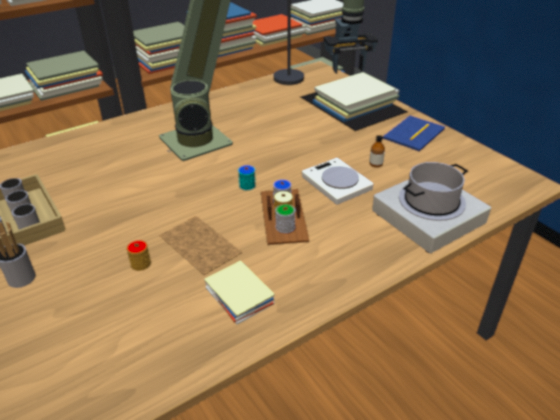

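The top view shows the rack with green at (288,195), cream at (274,217) and blue at (261,239). The scale pan is at (179,230), the mat at (374,233) and red at (446,240). The bottle is at (100,240) and the magazines at (378,145). There are two blue candidates: (261,239), a silver tin on the rack, and (275,300), a teal tin on the bare table. The one on the rack fits the description. I'll confirm that in a crop and measure.

```bash
cat > m.py <<'E'
from h import *
def blobs(im,name,mask,amin=60):
    n,l,s,c=cv2.connectedComponentsWithStats(mask.astype(np.uint8))
    out=[]
    for i in range(1,n):
        if s[i,4]>=amin:
            cn,_=cv2.findContours((l==i).astype(np.uint8),cv2.RETR_EXTERNAL,cv2.CHAIN_APPROX_NONE)
            cn=max(cn,key=len); e=cv2.fitEllipse(cn) if len(cn)>5 else None
            out.append((c[i],s[i],e,cn))
    return out
def masks(im):
    h=cv2.cvtColor(im,cv2.COLOR_RGB2HSV);H,S,V=[h[:,:,i].astype(int) for i in range(3)]
    return dict(blue=(H>110)&(H<128)&(S>170)&(V>110),green=(H>50)&(H<75)&(S>150)&(V>60),red=((H<5)|(H>174))&(S>200)&(V>100),
      cream=(S<60)&(V>190))
E
python3 - <<'E'
from m import *
for n in('top','scene'):
    im=np.load(f'pics/{n}0.npz')['im']
    for k,m in masks(im).items():
        for c,s,e,cn in blobs(im,n,m,40):
            z=.062 if k=='red' else .074
            print(n,k,c.round(1),s,np.round(e[0],1),np.round(e[1],1),ray(n,*e[0],z).round(4),ray(n,*c,z).round(4))
a=np.load('pics/top0.npz')['im'][160:320,220:330]; b=np.load('pics/scene0.npz')['im'][150:250,220:320]
a=cv2.resize(a,(385,560),interpolation=2);b=cv2.resize(b,(400,400),interpolation=2)
o=np.zeros((560,785,3),np.uint8);o[:,:385]=a;o[:400,385:]=b
cv2.imwrite('pics/crop.png',o[:,:,::-1])
E
```

```text
top blue [260.3 239.1] [251 230  19  19 270] [260.4 239.1] [18.  18.3] [0.5023 0.0439 0.074 ] [0.5022 0.044  0.074 ]
top blue [274.8 299.7] [266 291  18  18 241] [274.8 299.7] [16.8 17.4] [0.3567 0.0065 0.074 ] [0.3568 0.0064 0.074 ]
top green [287.  195.5] [278 187  19  18 258] [287.  195.5] [17.4 17.9] [ 0.6113 -0.0201  0.074 ] [ 0.6113 -0.0201  0.074 ]
top red [446.  239.6] [437 230  19  20 280] [446.1 239.6] [17.8 18.6] [ 0.5077 -0.4221  0.062 ] [ 0.5077 -0.422   0.062 ]
top cream [378.8 143.5] [ 357  116   45   56 2229] [378.8 143.5] [46.  65.6] [ 0.7485 -0.2518  0.074 ] [ 0.7486 -0.2517  0.074 ]
top cream [179.4 237.3] [ 148  199   62   74 2185] [179.  235.9] [66.1 86.6] [0.5073 0.2424 0.074 ] [0.5039 0.2411 0.074 ]
top cream [274.  217.4] [265 208  19  20 296] [274.  217.4] [18.6 19.2] [0.5561 0.0113 0.074 ] [0.5561 0.0113 0.074 ]
top cream [ 25. 385.] [   0  364   45   56 1533] [ 23.3 386.6] [43.9 63.4] [0.1532 0.5867 0.074 ] [0.1569 0.583  0.074 ]
scene blue [282.  184.5] [275 181  15   8  48] [281.8 184.4] [ 6.9 13.6] [0.5029 0.0419 0.074 ] [0.5035 0.0423 0.074 ]
scene gree
[... 402 characters left out ...]
78   32 1355] [354.1  88.3] [26.1 68.1] [0.1097 0.6629 0.074 ] [0.1089 0.6635 0.074 ]
scene cream [13.2 85.2] [  0  75  32  22 479] [13.2 85.2] [18.4 34.7] [-0.7063 -0.4599  0.074 ] [-0.7065 -0.4598  0.074 ]
scene cream [336.4 178.5] [302 158  71  41 825] [337.7 177.8] [31.2 57.6] [0.5713 0.2026 0.074 ] [0.572 0.197 0.074]
scene cream [434.2 211.1] [ 377  182  112   55 1265] [432.5 203. ] [48.9 90.7] [0.826  0.3451 0.074 ] [0.8553 0.3204 0.074 ]
scene cream [282.8 196.3] [275 192  16  10 116] [282.8 196.2] [ 9.  15.6] [0.5544 0.0104 0.074 ] [0.5547 0.0101 0.074 ]
scene cream [238.6 287.1] [ 207  263   65   50 1735] [238.5 287.2] [41.4 56.2] [ 0.797  -0.2833  0.074 ] [ 0.7967 -0.283   0.074 ]
```

View pics/crop.png

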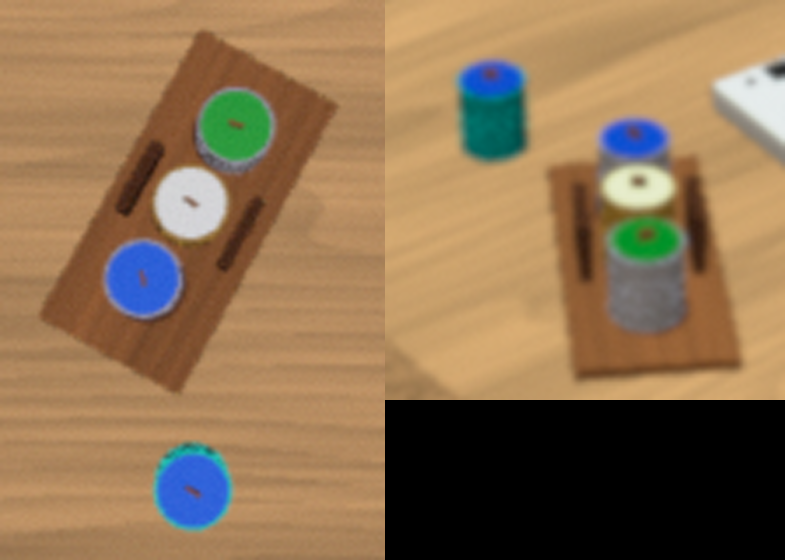

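The crop confirms it. The rack tin is silver with blue wax; the (275,300) one is a turquoise tin, so I'll leave it alone. Next I'll measure the pan, mat, rack and screens.

Run:
```python
from m import *
n='top';im=np.load('pics/top0.npz')['im'];h=cv2.cvtColor(im,cv2.COLOR_RGB2HSV)
for p in [(179,230),(179,205),(374,233),(360,210),(250,245),(300,185),(262,210),(380,260),(330,230)]: print(p,im[p[1],p[0]],h[p[1],p[0]])
g=im.astype(int)
# pan
sub=np.zeros(im.shape[:2],bool);sub[195:275,148:212]=1
pan=sub&(g.max(2)<185)&(g.min(2)>110)&(h[:,:,1]<60)
for c,s,e,cn in blobs(im,n,pan,300): print('pan',c,s,e,ray(n,*e[0],.038),ray(n,*c,.038))
# pan in scene
im2=np.load('pics/scene0.npz')['im'];h2=cv2.cvtColor(im2,cv2.COLOR_RGB2HSV);print('sc',im2[178,340],im2[165,318])
sub2=np.zeros(im2.shape[:2],bool);sub2[155:205,300:375]=1
for c,s,e,cn in blobs(im2,'scene',sub2&(im2.max(2)<190)&(im2.min(2)>100)&(h2[:,:,1]<70),200): print('panS',c,s,e,ray('scene',*e[0],.038))
V=h[:,:,2]
bl=cv2.GaussianBlur(im,(5,5),0).astype(int)
def rect(mask,z,nm):
    mask=cv2.morphologyEx(mask.astype(np.uint8),cv2.MORPH_OPEN,np.ones((5,5)))
    for c,s,e,cn in blobs(im,n,mask,800):
        hull=cv2.convexHull(cn)[:,0]; W=np.array([ray(n,*p,z)[:2] for p in hull],np.float32)*1000
        r_=cv2.minAreaRect(W); print(nm,c,s,r_)
m=np.zeros(V.shape,bool);m[180:285,335:412]=1
rect(m&(bl[:,:,0]<165),.004,'mat')
m[:]=0;m[160:280,225:325]=1
rk=m&(bl[:,:,0]<150)
rk=cv2.morphologyEx(rk.astype(np.uint8),cv2.MORPH_CLOSE,np.ones((15,15)))
rect(rk,.012,'rack')
m2=np.zeros(V.shape,bool);m2[190:250,245:305]=1
for c,s,e,cn in blobs(im,n,m2&(g.max(2)<62),15): print('screen',c,s,e, ray(n,*c,.062).round(4))
```

```text
(179, 230) [145 141 155] [129  23 155]
(179, 205) [207 207 218] [120  13 218]
(374, 233) [145 110  77] [ 15 120 145]
(360, 210) [146 111  75] [ 15 124 146]
(250, 245) [135  95  77] [  9 110 135]
(300, 185) [133  84  52] [ 12 155 133]
(262, 210) [59 35 24] [  9 151  59]
(380, 260) [153 113  79] [ 14 123 153]
(330, 230) [180 139  94] [ 16 122 180]
pan [178.74662921 229.50561798] [ 155  206   48   48 1780] ((178.73910522460938, 229.5074005126953), (46.08428192138672, 47.36806106567383), 65.3833236694336) [0.52475569 0.25202628 0.038     ] [0.52476048 0.25200753 0.038     ]
sc [167 170 187] [146 138 126]
panS [339.89358372 177.92644757] [322 167  37  22 639] ((339.99920654296875, 177.89112854003906), (21.09210777282715, 36.49259948730469), 91.92867279052734) [0.53557842 0.24400373 0.038     ]
panS [336.88300836 191.02228412] [302 172  71  32 359] ((336.1205749511719, 220.46957397460938), (48.43846893310547, 52.996395111083984), 96.00950622558594) [0.6975126  0.09702913 0.038     ]
mat [373.29539672 232.75873236] [ 342  189   70   89 4323] ((530.8375854492188, -263.2399597167969), (230.6522674560547, 161.04501342773438), 8.632491111755371)
rack [273.21082834 220.56586826] [ 232  170   83  101 4008] ((555.7906494140625, 11.816513061523438), (122.56187438964844, 250.2168731689453), 61.72038269042969)
screen [259.73913043 212.95652174] [255 204  11  17  23] ((259.8216552734375, 212.8139190673828), (1.2379224300384521, 17.419288635253906), 29.981313705444336) [0.5678 0.0471 0.062 ]
```

Run:
```python
from m import *
im=np.load('pics/top0.npz')['im'];h=cv2.cvtColor(im,cv2.COLOR_RGB2HSV);bl=cv2.GaussianBlur(im,(7,7),0).astype(int)
m=np.zeros(im.shape[:2],bool);m[180:285,335:412]=1
for th in (145,155,160):
    mk=cv2.morphologyEx((m&(bl[:,:,0]<th)).astype(np.uint8),cv2.MORPH_CLOSE,np.ones((5,5)))
    mk=cv2.morphologyEx(mk,cv2.MORPH_OPEN,np.ones((11,11)))
    for c,s,e,cn in blobs(im,'top',mk,800):
        W=np.array([ray('top',*p,.004)[:2] for p in cn[:,0]],np.float32)*1000
        print(th,c,s,ray('top',*c,.004),cv2.minAreaRect(W))
a=cv2.resize(im[180:285,335:412],(385,525),interpolation=0);s=np.load('pics/scene0.npz')['im'][150:210,295:380];b=cv2.resize(s,(400,282),interpolation=0)
o=np.zeros((525,785,3),np.uint8);o[:,:385]=a;o[:282,385:]=b
cv2.imwrite('pics/crop2.png',o[:,:,::-1])
d=np.load('pics/top0.npz')['d'];print(d[225:235,175:183].mean(),d[240,250],d[300,330])
```

```text
155 [373.05706171 232.6516912 ] [ 346  191   56   84 3873] [ 0.52569352 -0.25247084  0.004     ] ((527.7543334960938, -252.71759033203125), (217.5121612548828, 131.66128540039062), 7.543963432312012)
160 [373.05341828 232.61112472] [ 345  190   58   86 4081] [ 0.52580103 -0.25246236  0.004     ] ((528.0567016601562, -253.12020874023438), (221.7927703857422, 137.2560577392578), 7.62746524810791)
1.0000169 0.96782094 1.0299892
```

View pics/crop2.png

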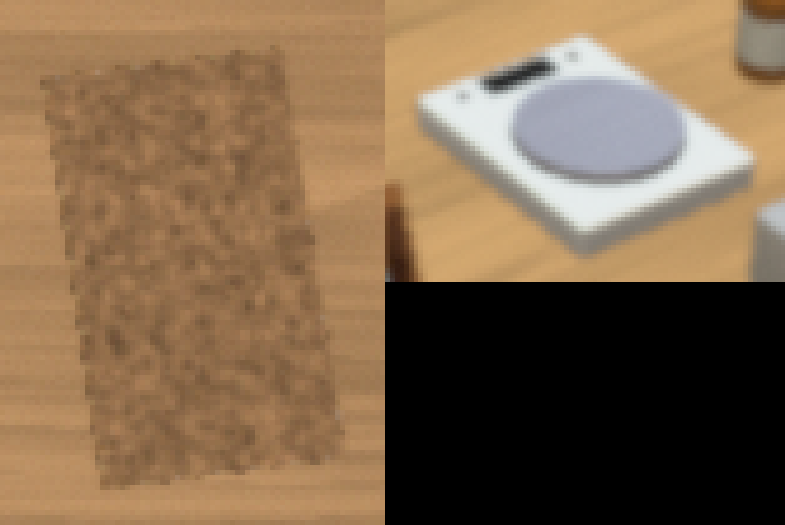

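```bash
cat > plan.py <<'E'
import sys
from h import *
from scipy.spatial.transform import Rotation as Ro
s=r.get_state();q=s['tool_rot'];R0=Ro.from_quat([q[1],q[2],q[3],q[0]]);p0=s['tool_pos']
print('t',s['time_s'],'p',p0.round(4),'yaw',np.degrees(np.arctan2(*R0.as_matrix()[[1,0],1])).round(2),'F',s['ft_force'].round(1),'w',round(s['width']*91.2,1))
for a in sys.argv[1:]:
    x,y,z,w=map(float,a.split(','))
    c,sn=np.cos(np.radians(w)),np.sin(np.radians(w))
    R1=Ro.from_matrix(np.array([[-sn,c,0],[c,sn,0],[0,0,-1]]).T) 
    d=R0.inv().apply(np.array([x,y,z])-p0); print(a,d.round(4),np.degrees((R0.inv()*R1).as_rotvec()).round(2))
E
python3 plan.py .6115,-.0205,.16,59.7 .6115,-.0205,.028,59.7
```

```text
t 0.1 p [0.2061 0.5363 0.2132] yaw 68.98 F [-0.6 -0.2  0.1] w 91.2
.6115,-.0205,.16,59.7 [-0.5782 -0.3743  0.0538] [-0.09  0.01  9.28]
.6115,-.0205,.028,59.7 [-0.5782 -0.3741  0.1858] [-0.09  0.01  9.28]
```

Request:
{"method": "play_rows", "body": {"deltas": [-0.578,-0.374,0.054,0,0,9.3,0.0912,-0.578,-0.374,0.054,0,0,9.3,0.0912,-0.578,-0.374,0.054,0,0,9.3,0.0912,-0.578,-0.374,0.054,0,0,9.3,0.0912,-0.578,-0.374,0.054,0,0,9.3,0.0912,-0.578,-0.374,0.054,0,0,9.3,0.0912,-0.578,-0.374,0.054,0,0,9.3,0.0912,-0.578,-0.374,0.054,0,0,9.3,0.0912,-0.578,-0.374,0.054,0,0,9.3,0.0912,-0.578,-0.374,0.054,0,0,9.3,0.0912,-0.578,-0.374,0.054,0,0,9.3,0.0912,-0.578,-0.374,0.054,0,0,9.3,0.0912]}}

```text
time_s: 1.6
tool_pos: [0.6131, -0.0231, 0.1585]
tool_rot: [-0.0, 0.264, 0.965, -0.0]
ft_force: [-0.3, 0.8, -0.7]
width: 1.001
```

```bash
python3 plan.py .6115,-.0205,.16,59.7 .6115,-.0205,.028,59.7
```

```text
t 1.6 p [ 0.6131 -0.0231  0.1585] yaw 59.42 F [-0.3  0.8 -0.7] w 91.3
.6115,-.0205,.16,59.7 [ 0.0027  0.0014 -0.0015] [-0.05 -0.03 -0.28]
.6115,-.0205,.028,59.7 [0.0026 0.0016 0.1305] [-0.05 -0.03 -0.28]
```

Request:
{"method": "play_rows", "body": {"deltas": [0.0026,0.0014,0.03,0,0,-0.3,0.0912,0.0026,0.0014,0.045,0,0,-0.3,0.0912,0.0026,0.0014,0.045,0,0,-0.3,0.0912]}}

```text
time_s: 1.98
tool_pos: [0.6089, -0.0163, 0.1138]
tool_rot: [-0.002, 0.259, 0.966, -0.0]
ft_force: [0.1, 0.3, -0.3]
width: 1.001
```

```bash
python3 plan.py  .6115,-.0205,.028,59.7
```

```text
t 1.975 p [ 0.6089 -0.0163  0.1138] yaw 60.04 F [ 0.1  0.3 -0.3] w 91.3
.6115,-.0205,.028,59.7 [-0.0046 -0.0022  0.0858] [-0.07 -0.16  0.34]
```

Request:
{"method": "play_rows", "body": {"deltas": [-0.003,-0.0015,0,0,0,0.3,0.0912,-0.003,-0.0015,0.0,0,0,0.3,0.0912,-0.003,-0.0015,0.0,0,0,0.3,0.0912,-0.003,-0.0015,0.0,0,0,0.3,0.0912]}}

```text
time_s: 2.48
tool_pos: [0.6121, -0.0199, 0.1153]
tool_rot: [0.0, 0.262, 0.965, 0.0]
ft_force: [0.5, -0.0, -0.4]
width: 1.004
```

```bash
python3 plan.py  .6115,-.0205,.028,59.7
```

```text
t 2.475 p [ 0.6121 -0.0199  0.1153] yaw 59.68 F [ 0.5 -0.  -0.4] w 91.5
.6115,-.0205,.028,59.7 [ 0.0002 -0.0008  0.0873] [ 0.02  0.03 -0.02]
```

Request:
{"method": "play_rows", "body": {"deltas": [0,-0.0005,0.03,0,0,0,0.0912,0,-0.0005,0.06,0,0,0,0.0912,0,-0.0005,0.08,0,0,0,0.0912,0,-0.0005,0.087,0,0,0,0.0912,0,-0.0005,0.087,0,0,0,0.0912,0,-0.0005,0.087,0,0,0,0.0912]}}

```text
time_s: 3.22
tool_pos: [0.6125, -0.0204, 0.029]
tool_rot: [0.001, 0.261, 0.965, 0.0]
ft_force: [-0.7, 0.1, -0.5]
width: 0.996
```

Request:
{"method": "play_rows", "body": {"deltas": [0,0,0,0,0,0,0.065,0,0,0,0,0,0,0.06,0,0,0,0,0,0,0.056,0,0,0,0,0,0,0.05,0,0,0,0,0,0,0.045,0,0,0,0,0,0,0.045]}}

```text
time_s: 3.98
tool_pos: [0.6117, -0.0204, 0.028]
tool_rot: [0.0, 0.261, 0.965, 0.0]
ft_force: [-0.5, 0.2, 1.2]
width: 0.586
```

```bash
python3 plan.py  .6115,-.0205,.028,59.7 .6115,-.0205,.16,59.7 .5815,-.245,.14,59.7
```

```text
t 3.975 p [ 0.6117 -0.0204  0.028 ] yaw 59.68 F [-0.5  0.2  1.2] w 53.5
.6115,-.0205,.028,59.7 [ 0.0001 -0.0002 -0.    ] [ 0.   -0.   -0.02]
.6115,-.0205,.16,59.7 [ 1.00e-04 -2.00e-04 -1.32e-01] [ 0.   -0.   -0.02]
.5815,-.245,.14,59.7 [-0.0873 -0.2092 -0.112 ] [ 0.   -0.   -0.02]
```

Request:
{"method": "play_rows", "body": {"deltas": [0,0,-0.03,0,0,0,0.045,0,0,-0.08,0,0,0,0.045,-0.012,-0.03,-0.1,0,0,0,0.045,-0.03,-0.072,-0.1,0,0,0,0.045,-0.05,-0.12,-0.1,0,0,0,0.045,-0.068,-0.163,-0.1,0,0,0,0.045,-0.08,-0.192,-0.09,0,0,0,0.045,-0.0873,-0.2092,-0.07,0,0,0,0.045,-0.0873,-0.2092,-0.04,0,0,0,0.045,-0.0873,-0.2092,-0.015,0,0,0,0.045,-0.0873,-0.2092,-0.005,0,0,0,0.045,-0.0873,-0.2092,-0.005,0,0,0,0.045]}}

```text
time_s: 5.48
tool_pos: [0.5811, -0.2444, 0.0319]
tool_rot: [-0.001, 0.261, 0.965, 0.0]
ft_force: [0.4, -0.2, -0.5]
width: 0.59
```

Request:
{"method": "play_rows", "body": {"deltas": [0,0,0.006,0,0,0,0.045,0,0,0.012,0,0,0,0.045,0,0,0.012,0,0,0,0.045]}}

```text
time_s: 5.85
tool_pos: [0.5812, -0.2449, 0.0207]
tool_rot: [-0.0, 0.261, 0.965, 0.0]
ft_force: [0.3, 0.3, -1.5]
width: 0.587
```

```bash
python3 plan.py  .5815,-.245,.020,59.7
```

```text
t 5.85 p [ 0.5812 -0.2449  0.0207] yaw 59.68 F [ 0.3  0.3 -1.5] w 53.5
.5815,-.245,.020,59.7 [-0.0003  0.      0.0007] [ 0.   -0.03 -0.02]
```

Request:
{"method": "play_rows", "body": {"deltas": [0,0,0,0,0,0,0.058,0,0,0,0,0,0,0.07,0,0,0,0,0,0,0.0912,0,0,0,0,0,0,0.0912,0,0,-0.04,0,0,0,0.0912,0,0,-0.08,0,0,0,0.0912,0,0,-0.12,0,0,0,0.0912]}}

```text
time_s: 6.72
tool_pos: [0.5813, -0.245, 0.1421]
tool_rot: [-0.0, 0.261, 0.965, 0.0]
ft_force: [1.1, 0.4, -0.4]
width: 1.001
```

```bash
python3 plan.py  .5018,.0437,.140,59.7 .5018,.0437,.028,59.7
python3 - <<'E'
from m import *
cap('top','top1')
E
```

```text
t 6.725 p [ 0.5813 -0.245   0.1421] yaw 59.68 F [ 1.1  0.4 -0.4] w 91.3
.5018,.0437,.140,59.7 [0.2144 0.209  0.0022] [ 0.   -0.01 -0.02]
.5018,.0437,.028,59.7 [0.2144 0.209  0.1142] [ 0.   -0.01 -0.02]
```

View pics/top1.png

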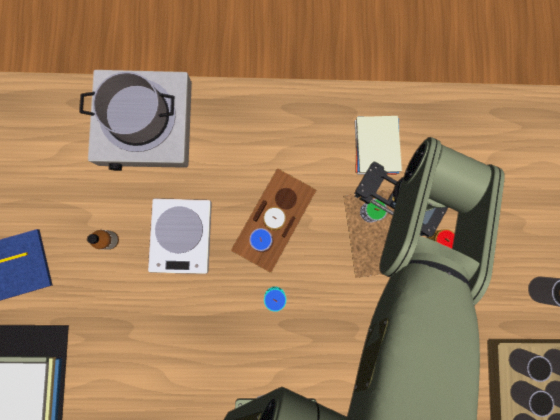

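Green stands on the mat at (376,211), and the rack's far bay at (287,198) is empty. Next is blue.

Request:
{"method": "play_rows", "body": {"deltas": [0.025,0.024,0,0,0,0,0.0912,0.06,0.058,0,0,0,0,0.0912,0.1,0.097,0,0,0,0,0.0912,0.14,0.136,0,0,0,0,0.0912,0.175,0.17,0,0,0,0,0.0912,0.2,0.195,0,0,0,0,0.0912,0.2144,0.209,0.02,0,0,0,0.0912,0.2144,0.209,0.03,0,0,0,0.0912,0.2144,0.209,0.03,0,0,0,0.0912]}}

```text
time_s: 7.9
tool_pos: [0.5016, 0.043, 0.1103]
tool_rot: [-0.001, 0.262, 0.965, -0.0]
ft_force: [-0.5, -0.1, -0.0]
width: 1.003
```

Request:
{"method": "play_rows", "body": {"deltas": [0,0,0,0,0,0,0.0912]}}

```text
time_s: 8.02
tool_pos: [0.5026, 0.0428, 0.1113]
tool_rot: [0.0, 0.262, 0.965, 0.0]
ft_force: [0.1, -0.1, -0.3]
width: 1.001
```

```bash
python3 plan.py  .5018,.0437,.028,59.7
```

```text
t 8.025 p [0.5026 0.0428 0.1113] yaw 59.62 F [ 0.1 -0.1 -0.3] w 91.3
.5018,.0437,.028,59.7 [0.0012 0.0004 0.0833] [ 0.02  0.05 -0.08]
```

Request:
{"method": "play_rows", "body": {"deltas": [0.0006,0.0002,0.03,0,0,0,0.0912,0.0006,0.0002,0.06,0,0,0,0.0912,0.0006,0.0002,0.077,0,0,0,0.0912,0.0006,0.0002,0.083,0,0,0,0.0912,0.0006,0.0002,0.083,0,0,0,0.0912,0.0006,0.0002,0.083,0,0,0,0.0912]}}

```text
time_s: 8.78
tool_pos: [0.5023, 0.044, 0.0288]
tool_rot: [0.001, 0.262, 0.965, 0.0]
ft_force: [0.5, -0.3, -0.2]
width: 1.006
```

Request:
{"method": "play_rows", "body": {"deltas": [0,0,0,0,0,0,0.065,0,0,0,0,0,0,0.06,0,0,0,0,0,0,0.056,0,0,0,0,0,0,0.05,0,0,0,0,0,0,0.045,0,0,0,0,0,0,0.045]}}

```text
time_s: 9.52
tool_pos: [0.5015, 0.0442, 0.028]
tool_rot: [-0.0, 0.261, 0.965, 0.0]
ft_force: [0.3, 0.1, 1.0]
width: 0.588
```

```bash
python3 plan.py  .5018,.0437,.028,59.7 .4725,-.2597,.02,59.7
```

```text
t 9.525 p [0.5015 0.0442 0.028 ] yaw 59.69 F [0.3 0.1 1. ] w 53.6
.5018,.0437,.028,59.7 [-0.0005 -0.0002 -0.    ] [ 0.01 -0.   -0.01]
.4725,-.2597,.02,59.7 [-0.1284 -0.2769  0.0079] [ 0.01 -0.   -0.01]
```

Request:
{"method": "play_rows", "body": {"deltas": [0,0,-0.03,0,0,0,0.045,0,0,-0.08,0,0,0,0.045,-0.012,-0.026,-0.1,0,0,0,0.045,-0.032,-0.069,-0.1,0,0,0,0.045,-0.055,-0.119,-0.1,0,0,0,0.045,-0.078,-0.168,-0.1,0,0,0,0.045,-0.1,-0.216,-0.1,0,0,0,0.045,-0.118,-0.254,-0.09,0,0,0,0.045,-0.1284,-0.2769,-0.07,0,0,0,0.045,-0.1284,-0.2769,-0.04,0,0,0,0.045,-0.1284,-0.2769,-0.015,0,0,0,0.045,-0.1284,-0.2769,-0.005,0,0,0,0.045]}}

```text
time_s: 11.02
tool_pos: [0.4713, -0.2592, 0.0311]
tool_rot: [-0.002, 0.262, 0.965, 0.001]
ft_force: [0.1, 0.4, -0.9]
width: 0.589
```

Request:
{"method": "play_rows", "body": {"deltas": [0,0,0,0,0,0,0.045,0,0,0.006,0,0,0,0.045,0,0,0.012,0,0,0,0.045,0,0,0.012,0,0,0,0.045]}}

```text
time_s: 11.52
tool_pos: [0.4724, -0.2595, 0.0208]
tool_rot: [-0.0, 0.261, 0.965, 0.0]
ft_force: [-0.1, 0.3, -1.1]
width: 0.592
```

```bash
python3 plan.py  .4725,-.2597,.020,59.7
```

```text
t 11.525 p [ 0.4724 -0.2595  0.0208] yaw 59.69 F [-0.1  0.3 -1.1] w 54.0
.4725,-.2597,.020,59.7 [-0.0002 -0.0001  0.0008] [ 0.   -0.03 -0.01]
```

Request:
{"method": "play_rows", "body": {"deltas": [0,0,0,0,0,0,0.058,0,0,0,0,0,0,0.07,0,0,0,0,0,0,0.0912,0,0,0,0,0,0,0.0912,0,0,-0.04,0,0,0,0.0912,0,0,-0.08,0,0,0,0.0912,0,0,-0.12,0,0,0,0.0912]}}

```text
time_s: 12.4
tool_pos: [0.4724, -0.2597, 0.1421]
tool_rot: [-0.0, 0.261, 0.965, 0.0]
ft_force: [0.5, -0.8, -0.6]
width: 1.003
```

```bash
python3 plan.py  .5561,.0114,.140,-30.2
python3 - <<'E'
from m import *
im,d=cap('top','top2');g=im.astype(int)
ms=masks(im)
for k in('cream','blue','green'):
    for c,s,e,cn in blobs(im,'top',ms[k],100):
        if s[4]<400:print(k,c,e[0],ray('top',*e[0],.074 if k=='cream' else .066))
# screens
for v in (70,80,90):
  m2=np.zeros(g.shape[:2],bool);m2[190:250,245:305]=1
  for c,s,e,cn in blobs(im,'top',m2&(g.max(2)<v),12): print('dark',v,c,s,e, ray('top',*c,.062).round(4), ray('top',*c,.012).round(4))
cv2.imwrite('pics/crop3.png',cv2.resize(im[160:280,225:325],(500,600),interpolation=2)[:,:,::-1])
E
```

```text
t 12.4 p [ 0.4724 -0.2597  0.1421] yaw 59.68 F [ 0.5 -0.8 -0.6] w 91.5
.5561,.0114,.140,-30.2 [0.0646 0.2762 0.0022] [ 0.000e+00 -1.000e-02  8.988e+01]
cream [274.05095541 217.50955414] (274.0425720214844, 217.4888916015625) [0.55590387 0.01125092 0.074     ]
blue [274.89380531 299.74336283] (274.86474609375, 299.7018127441406) [0.35579303 0.00613192 0.066     ]
green [375.88983051 209.04237288] (375.9387512207031, 209.07513427734375) [ 0.58177564 -0.24443931  0.066     ]
dark 70 [260.03571429 212.25      ] [255 203  11  18  28] ((259.8756408691406, 211.91896057128906), (2.2803657054901123, 17.266780853271484), 30.17746353149414) [0.5696 0.0464 0.062 ] [0.5746 0.0479 0.012 ]
dark 80 [281.10843373 196.38554217] [276 190  14  16  83] ((281.4429626464844, 195.71920776367188), (7.876045227050781, 17.868125915527344), 31.15038299560547) [ 0.6105 -0.0058  0.062 ] [ 0.6176 -0.0069  0.012 ]
dark 80 [291.76923077 201.65384615] [289 198   7   9  26] ((291.8074035644531, 201.634521484375), (3.241614580154419, 9.802655220031738), 30.430875778198242) [ 0.5976 -0.0327  0.062 ] [ 0.604  -0.0352  0.
[... 955 characters left out ...]
4), 101.89608764648438) [ 0.6053 -0.0166  0.062 ] [ 0.6121 -0.0183  0.012 ]
dark 90 [259.51485149 210.69306931] [253 201  14  21 101] ((259.357177734375, 210.96395874023438), (4.371466159820557, 26.727352142333984), 29.322486877441406) [0.5734 0.0478 0.062 ] [0.5787 0.0494 0.012 ]
dark 90 [288.03076923 226.55384615] [282 217  13  20  65] ((287.753173828125, 227.03077697753906), (2.6565730571746826, 26.75485610961914), 28.896560668945312) [ 0.5348 -0.0241  0.062 ] [ 0.538  -0.0261  0.012 ]
dark 90 [261.83536585 240.32317073] [252 231  21  19 328] ((261.85589599609375, 240.31069946289062), (18.897090911865234, 20.32675552368164), 88.37779235839844) [0.4996 0.0406 0.062 ] [0.5011 0.0418 0.012 ]
```

View pics/crop3.png

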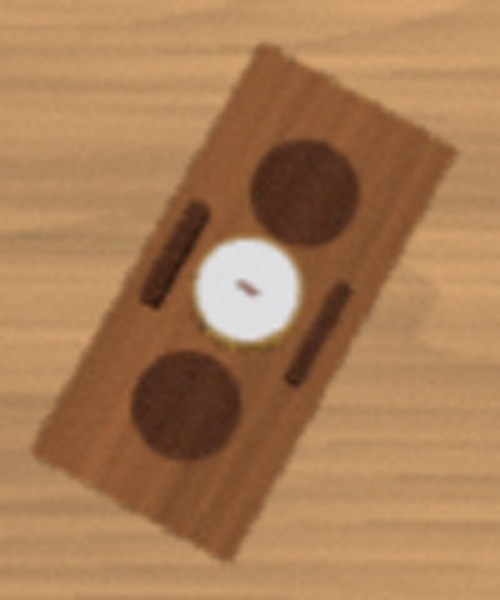

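View pics/top2.png

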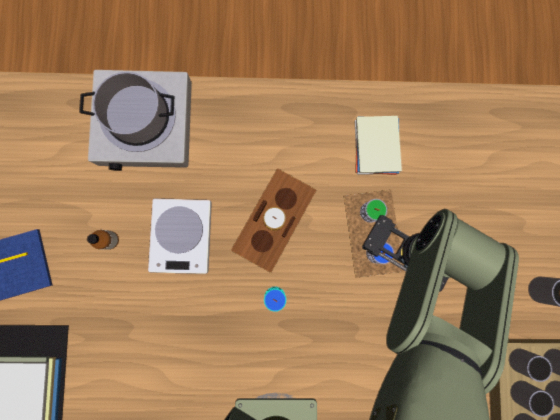

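Blue and green are both on the mat, at (382,253) and (376,209). The rack outline, screens and spots agree on a rack angle of about -28.3°. Next is cream, with the jaws along the rack.

Request:
{"method": "play_rows", "body": {"deltas": [0.006,0.024,0,0,0,8,0.0912,0.013,0.055,0,0,0,18,0.0912,0.021,0.09,0,0,0,28,0.0912,0.029,0.125,0,0,0,38,0.0912,0.037,0.16,0,0,0,48,0.0912,0.045,0.195,0,0,0,58,0.0912,0.053,0.23,0,0,0,68,0.0912,0.059,0.255,0,0,0,78,0.0912,0.0645,0.276,0,0,0,85,0.0912,0.0645,0.276,0.01,0,0,88.7,0.0912,0.0645,0.276,0.02,0,0,88.7,0.0912,0.0645,0.276,0.02,0,0,88.7,0.0912]}}

```text
time_s: 13.95
tool_pos: [0.5553, 0.0109, 0.1199]
tool_rot: [-0.001, 0.862, 0.508, -0.001]
ft_force: [-0.2, -0.3, -0.0]
width: 0.993
```

Request:
{"method": "play_rows", "body": {"deltas": [0,0,0,0,0,0,0.0912,0,0,0,0,0,0,0.0912]}}

```text
time_s: 14.2
tool_pos: [0.5565, 0.0108, 0.1213]
tool_rot: [0.0, 0.862, 0.507, 0.0]
ft_force: [0.1, -0.0, -1.0]
width: 1.002
```

```bash
python3 plan.py  .5560,.0114,.028,-29
```

```text
t 14.2 p [0.5565 0.0108 0.1213] yaw -29.03 F [ 0.1 -0.  -1. ] w 91.4
.5560,.0114,.028,-29 [ 0.0002 -0.0007  0.0933] [ 0.04 -0.03 -0.03]
```

Request:
{"method": "play_rows", "body": {"deltas": [0.0001,-0.0005,0.03,0,0,0,0.0912,0.0001,-0.0005,0.065,0,0,0,0.0912,0.0001,-0.0005,0.087,0,0,0,0.0912,0.0001,-0.0005,0.093,0,0,0,0.0912,0.0001,-0.0005,0.093,0,0,0,0.0912,0.0001,-0.0005,0.093,0,0,0,0.0912]}}

```text
time_s: 14.95
tool_pos: [0.5568, 0.0114, 0.0291]
tool_rot: [0.001, 0.862, 0.507, 0.001]
ft_force: [-0.0, 0.2, -0.2]
width: 1.003
```

Request:
{"method": "play_rows", "body": {"deltas": [0,0,0,0,0,0,0.065,0,0,0,0,0,0,0.06,0,0,0,0,0,0,0.056,0,0,0,0,0,0,0.05,0,0,0,0,0,0,0.045,0,0,0,0,0,0,0.045]}}

```text
time_s: 15.7
tool_pos: [0.5556, 0.0115, 0.028]
tool_rot: [-0.0, 0.862, 0.507, -0.0]
ft_force: [-0.8, -0.4, 2.0]
width: 0.589
```

```bash
python3 plan.py  .5560,.0114,.15,-29 .5255,.2515,.15,-29 .5255,.2515,.0545,-29
```

```text
t 15.7 p [0.5556 0.0115 0.028 ] yaw -29.02 F [-0.8 -0.4  2. ] w 53.8
.5560,.0114,.15,-29 [ 1.00e-04  3.00e-04 -1.22e-01] [-0.02 -0.   -0.02]
.5255,.2515,.15,-29 [ 0.1953 -0.1428 -0.122 ] [-0.02 -0.   -0.02]
.5255,.2515,.0545,-29 [ 0.1953 -0.1428 -0.0265] [-0.02 -0.   -0.02]
```

Request:
{"method": "play_rows", "body": {"deltas": [0,0,-0.03,0,0,0,0.045,0,0,-0.075,0,0,0,0.045,0.012,-0.009,-0.11,0,0,0,0.045,0.04,-0.029,-0.12,0,0,0,0.045,0.08,-0.0585,-0.12,0,0,0,0.045,0.12,-0.088,-0.12,0,0,0,0.045,0.155,-0.113,-0.12,0,0,0,0.045,0.182,-0.133,-0.11,0,0,0,0.045,0.1953,-0.1428,-0.09,0,0,0,0.045,0.1953,-0.1428,-0.065,0,0,0,0.045,0.1953,-0.1428,-0.045,0,0,0,0.045,0.1953,-0.1428,-0.04,0,0,0,0.045]}}

```text
time_s: 17.2
tool_pos: [0.5245, 0.251, 0.0662]
tool_rot: [-0.0, 0.862, 0.508, -0.002]
ft_force: [0.1, 0.3, -1.6]
width: 0.589
```

Request:
{"method": "play_rows", "body": {"deltas": [0,0,0,0,0,0,0.045,0,0,0,0,0,0,0.045,0,0,0,0,0,0,0.045]}}

```text
time_s: 17.58
tool_pos: [0.5261, 0.2516, 0.0688]
tool_rot: [0.0, 0.862, 0.507, 0.001]
ft_force: [-0.9, 0.1, -2.0]
width: 0.59
```

```bash
python3 plan.py  .5255,.2515,.0545,-29;  python3 - <<'E'
from m import *
cap('top','top3');cap('scene','scene3')
E
```

```text
t 17.575 p [0.5261 0.2516 0.0688] yaw -29.03 F [-0.9  0.1 -2. ] w 53.8
.5255,.2515,.0545,-29 [-0.0004 -0.0005  0.0143] [ 0.05 -0.08 -0.03]
```

View pics/scene3.png

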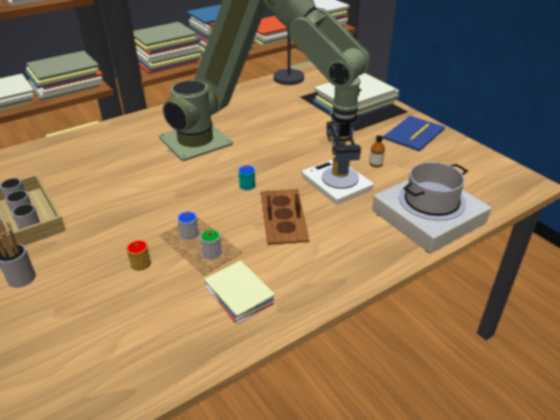

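Cream hangs over the pan at (341,172) in the scene view, and it's clear of the bottle. I'll lower it slowly.

Request:
{"method": "play_rows", "body": {"deltas": [0,0,0.004,0,0,0,0.045,0,0,0.008,0,0,0,0.045,0,0,0.0105,0,0,0,0.045,0,0,0.012,0,0,0,0.045,0,0,0.013,0,0,0,0.045,0,0,0.0135,0,0,0,0.045,0,0,0.0135,0,0,0,0.045]}}

```text
time_s: 18.55
tool_pos: [0.5257, 0.2515, 0.0545]
tool_rot: [-0.0, 0.862, 0.507, 0.0]
ft_force: [-0.4, 1.1, -1.6]
width: 0.587
```

```bash
python3 plan.py  .5255,.2515,.0545,-29
```

```text
t 18.55 p [0.5257 0.2515 0.0545] yaw -29.01 F [-0.4  1.1 -1.6] w 53.5
.5255,.2515,.0545,-29 [-0.0001 -0.0002  0.    ] [ 0.   -0.01 -0.01]
```

Request:
{"method": "play_rows", "body": {"deltas": [0,0,0.0005,0,0,0,0.045,0,0,0.0005,0,0,0,0.056,0,0,0.0005,0,0,0,0.06,0,0,0.0005,0,0,0,0.07,0,0,0.0005,0,0,0,0.0912,0,0,0.0005,0,0,0,0.0912,0,0,-0.04,0,0,0,0.0912,0,0,-0.08,0,0,0,0.0912,0,0,-0.1,0,0,0,0.0912]}}

```text
time_s: 19.68
tool_pos: [0.5266, 0.2519, 0.1569]
tool_rot: [0.0, 0.862, 0.507, 0.002]
ft_force: [0.1, -0.0, 0.3]
width: 1.0
```

```bash
python3 plan.py  .5075,-.422,.140,-28.3
```

```text
t 19.675 p [0.5266 0.2519 0.1569] yaw -29.02 F [ 0.1 -0.   0.3] w 91.2
.5075,-.422,.140,-28.3 [-0.5986  0.3102  0.0158] [ 0.13 -0.17 -0.72]
```

Request:
{"method": "play_rows", "body": {"deltas": [-0.03,0.0155,0,0,0,0,0.0912,-0.08,0.0415,0,0,0,0,0.0912,-0.13,0.067,0,0,0,0,0.0912,-0.185,0.096,0,0,0,0,0.0912,-0.24,0.124,0,0,0,0,0.0912,-0.295,0.153,0,0,0,0,0.0912,-0.35,0.181,0,0,0,0,0.0912,-0.405,0.21,0,0,0,0,0.0912,-0.46,0.238,0,0,0,-0.3,0.0912,-0.515,0.267,0,0,0,-0.7,0.0912,-0.565,0.293,0.01,0,0,-0.7,0.0912,-0.5986,0.31,0.02,0,0,-0.7,0.0912]}}

```text
time_s: 21.18
tool_pos: [0.5059, -0.4251, 0.134]
tool_rot: [0.0, 0.859, 0.512, 0.0]
ft_force: [0.1, -0.2, -0.0]
width: 1.003
```

Request:
{"method": "play_rows", "body": {"deltas": [0,0,0.02,0,0,0,0.0912,0,0,0.03,0,0,0,0.0912,0,0,0.03,0,0,0,0.0912,0,0,0.03,0,0,0,0.0912]}}

```text
time_s: 21.68
tool_pos: [0.507, -0.4222, 0.1053]
tool_rot: [0.001, 0.858, 0.513, 0.0]
ft_force: [-0.4, -0.8, 0.3]
width: 0.997
```

```bash
python3 plan.py  .507,-.4222,.016,-28.3
python3 - <<'E'
from m import *
im,d=cap('top','top4'); im2,_=cap('scene','scene4')
for n,i in(('top',im),('scene',im2)):
  for k,m in masks(i).items():
    for c,s,e,cn in blobs(i,n,m,60):
        if s[4]<400: print(n,k,c.round(1),s[4],ray(n,*e[0],dict(red=.062,cream=.1,blue=.066,green=.066)[k]).round(4))
g=im.astype(int);h=cv2.cvtColor(im,cv2.COLOR_RGB2HSV)
sub=np.zeros(g.shape[:2],bool);sub[195:275,148:212]=1
for c,s,e,cn in blobs(im,'top',sub&(g.max(2)<185)&(g.min(2)>100)&(h[:,:,1]<60),300): print('pan',c,s,e,ray('top',*e[0],.038))
o=np.hstack([cv2.resize(im[190:280,140:220],(400,450)),cv2.resize(im2[140:220,290:370],(400,450))]);cv2.imwrite('pics/crop4.png',o[:,:,::-1])
E
```

```text
t 21.675 p [ 0.507  -0.4222  0.1053] yaw -28.27 F [-0.4 -0.8  0.3] w 90.9
.507,-.4222,.016,-28.3 [-0.     -0.0001  0.0893] [0.08 0.01 0.03]
top blue [382.6 252.6] 268 [ 0.4732 -0.26    0.066 ]
top blue [274.8 299.7] 240 [0.3557 0.0063 0.066 ]
top green [376.1 209.3] 249 [ 0.5811 -0.2449  0.066 ]
top red [445.6 239.4] 268 [ 0.5083 -0.4213  0.062 ]
top cream [173.  227.4] 322 [0.5263 0.2513 0.1   ]
scene green [209.5 235.5] 119 [ 0.5801 -0.2458  0.066 ]
scene red [137.7 246.9] 97 [ 0.5081 -0.4218  0.062 ]
scene cream [339.4 159.6] 105 [0.5239 0.2456 0.1   ]
pan [180.11291633 230.11535337] [ 155  206   48   48 1231] ((178.76239013671875, 229.45506286621094), (45.74790954589844, 47.370582580566406), 71.58580780029297) [0.52488915 0.25197312 0.038     ]
```

View pics/crop4.png

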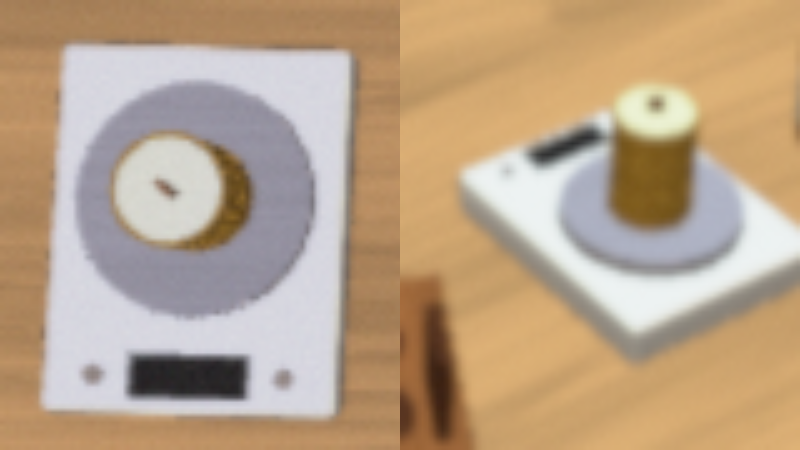

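View pics/top4.png

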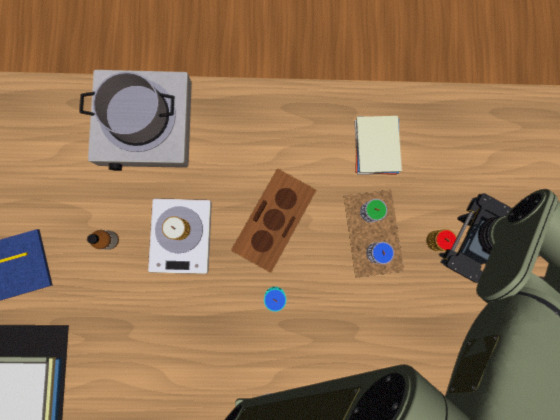

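Cream stands in the middle of the pan: its top is at about (.526,.251) against a pan centre of (.525,.252). The open gripper is over red at (446,239). I'll descend and grip.

Request:
{"method": "play_rows", "body": {"deltas": [0.0004,0,0.03,0,0,0,0.0912,0.0004,0,0.065,0,0,0,0.0912,0.0004,0,0.084,0,0,0,0.0912,0.0004,0,0.089,0,0,0,0.0912,0.0004,0,0.089,0,0,0,0.0912,0.0004,0,0.089,0,0,0,0.0912]}}

```text
time_s: 22.52
tool_pos: [0.5073, -0.4226, 0.0168]
tool_rot: [0.001, 0.859, 0.513, 0.0]
ft_force: [-0.4, 0.1, -0.0]
width: 0.999
```

Request:
{"method": "play_rows", "body": {"deltas": [0,0,0,0,0,0,0.065,0,0,0,0,0,0,0.06,0,0,0,0,0,0,0.056,0,0,0,0,0,0,0.05,0,0,0,0,0,0,0.045,0,0,0,0,0,0,0.045]}}

```text
time_s: 23.28
tool_pos: [0.5065, -0.422, 0.0154]
tool_rot: [-0.0, 0.859, 0.513, 0.0]
ft_force: [-0.8, -0.7, 0.9]
width: 0.586
```

```bash
python3 - <<'E'
from m import *
im=np.load('pics/top4.npz')['im'];g=cv2.GaussianBlur(im,(3,3),0).astype(int)
for v in (80,88,95,100):
  m2=np.zeros(g.shape[:2],bool);m2[180:260,245:305]=1
  for c,s,e,cn in blobs(im,'top',m2&(g.max(2)<v),50): print('dark',v,s[4],np.round(e[0],1),np.round(e[1],1), ray('top',*e[0],.062).round(4), ray('top',*e[0],.012).round(4))
cv2.imwrite('pics/crop5.png',cv2.resize(im[160:280,225:325],(500,600),interpolation=2)[:,:,::-1])
E
python3 plan.py  .556,.0116,.15,-28.3 .556,.0116,.028,-28.3
```

```text
dark 80 142 [282.  196.2] [10.  17.5] [ 0.6111 -0.008   0.062 ] [ 0.6182 -0.0092  0.012 ]
dark 80 58 [291.2 201. ] [ 4.8 14.5] [ 0.5993 -0.0314  0.062 ] [ 0.6058 -0.0338  0.012 ]
dark 80 73 [259.4 211.3] [ 3.2 24.2] [0.5718 0.0481 0.062 ] [0.5769 0.0497 0.012 ]
dark 80 144 [270.1 217.2] [ 9.7 17.8] [0.5575 0.0209 0.062 ] [0.5619 0.0212 0.012 ]
dark 80 56 [279.6 222.4] [ 4.2 14.8] [ 0.5449 -0.0029  0.062 ] [ 0.5487 -0.0039  0.012 ]
dark 80 145 [258.2 238.7] [ 9.7 18.3] [0.5036 0.0496 0.062 ] [0.5053 0.0513 0.012 ]
dark 80 56 [267.7 243.7] [ 4.4 14.8] [0.4916 0.0258 0.062 ] [0.4926 0.0263 0.012 ]
dark 88 311 [285.4 198.2] [18.7 19.4] [ 0.6061 -0.0167  0.062 ] [ 0.6129 -0.0184  0.012 ]
dark 88 89 [259.6 210.9] [ 4.  24.7] [0.573  0.0476 0.062 ] [0.5782 0.0492 0.012 ]
dark 88 320 [273.6 219.3] [19.  19.6] [0.5525 0.0122 0.062 ] [0.5566 0.0119 0.012 ]
dark 88 58 [288.2 226.5] [ 2.6 23.2] [ 0.5349 -0.0244  0.062 ] [ 0.5382 -0.0265  0.012 ]
dark 88 326 [261.8 240.8] [19.4 19.8] [0.4986 0.0407 0.062 ] [0.5    0.0419 0.012 ]
dark 95 337 [285.4 198.3] [19.5 20.2] [ 0.6058 -0.0167  0.062 ] [ 0.
[... 307 characters left out ...]
0.2 20.3] [0.4984 0.0404 0.062 ] [0.4998 0.0416 0.012 ]
dark 100 354 [285.4 198.2] [20.1 20.7] [ 0.6061 -0.0167  0.062 ] [ 0.6129 -0.0184  0.012 ]
dark 100 116 [259.4 211. ] [ 5.1 26.2] [0.5727 0.0479 0.062 ] [0.5778 0.0495 0.012 ]
dark 100 362 [273.7 219.3] [20.5 20.8] [0.5523 0.012  0.062 ] [0.5565 0.0118 0.012 ]
dark 100 88 [288.  226.7] [ 3.6 26.4] [ 0.5345 -0.0239  0.062 ] [ 0.5377 -0.026   0.012 ]
dark 100 364 [261.9 240.7] [20.6 20.8] [0.4986 0.0404 0.062 ] [0.5    0.0417 0.012 ]
t 23.275 p [ 0.5065 -0.422   0.0154] yaw -28.32 F [-0.8 -0.7  0.9] w 53.4
.556,.0116,.15,-28.3 [ 0.4052 -0.1621 -0.1345] [-0.01 -0.   -0.02]
.556,.0116,.028,-28.3 [ 0.4052 -0.1621 -0.0125] [-0.01 -0.   -0.02]
```

View pics/crop5.png

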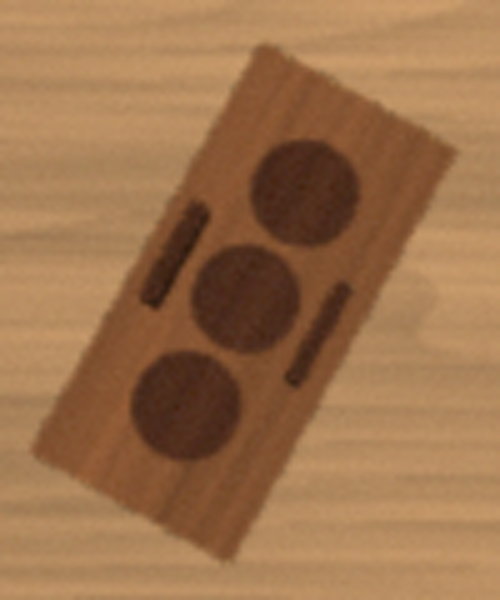

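Request:
{"method": "play_rows", "body": {"deltas": [0,0,-0.035,0,0,0,0.045,0,0,-0.085,0,0,0,0.045,0.02,-0.008,-0.12,0,0,0,0.045,0.06,-0.024,-0.12,0,0,0,0.045,0.11,-0.044,-0.12,0,0,0,0.045,0.165,-0.066,-0.12,0,0,0,0.045,0.22,-0.088,-0.12,0,0,0,0.045,0.275,-0.11,-0.12,0,0,0,0.045,0.325,-0.13,-0.12,0,0,0,0.045,0.37,-0.148,-0.12,0,0,0,0.045,0.395,-0.158,-0.115,0,0,0,0.045,0.405,-0.1618,-0.11,0,0,0,0.045]}}

```text
time_s: 24.78
tool_pos: [0.556, 0.0127, 0.125]
tool_rot: [-0.0, 0.858, 0.514, -0.0]
ft_force: [-0.9, -0.3, -1.4]
width: 0.588
```

Request:
{"method": "play_rows", "body": {"deltas": [0,0,0,0,0,0,0.045,0,0,0.02,0,0,0,0.045,0,0,0.02,0,0,0,0.045,0,0,0.02,0,0,0,0.045,0,0,0.02,0,0,0,0.045]}}

```text
time_s: 25.4
tool_pos: [0.5568, 0.0108, 0.1062]
tool_rot: [0.0, 0.859, 0.512, 0.001]
ft_force: [-0.2, -0.3, -1.4]
width: 0.588
```

```bash
python3 plan.py .5561,.0114,.0275,-28.3
```

```text
t 25.4 p [0.5568 0.0108 0.1062] yaw -28.35 F [-0.2 -0.3 -1.4] w 53.6
.5561,.0114,.0275,-28.3 [ 0.0002 -0.001   0.0787] [ 0.08 -0.04 -0.05]
```

Request:
{"method": "play_rows", "body": {"deltas": [0.0002,-0.0003,0.02,0,0,0,0.045,0.0002,-0.0003,0.045,0,0,0,0.045,0.0002,-0.0003,0.06,0,0,0,0.045,0.0002,-0.0003,0.07,0,0,0,0.045,0.0002,-0.0003,0.074,0,0,0,0.045,0.0002,-0.0003,0.0765,0,0,0,0.045,0.0002,-0.0003,0.0775,0,0,0,0.045,0.0002,-0.0003,0.0775,0,0,0,0.045,0.0002,-0.0003,0.0775,0,0,0,0.045]}}

```text
time_s: 26.52
tool_pos: [0.5562, 0.0116, 0.0282]
tool_rot: [0.0, 0.859, 0.513, 0.0]
ft_force: [0.3, 0.1, -1.8]
width: 0.586
```

```bash
python3 plan.py .5561,.0114,.0275,-28.3
```

```text
t 26.525 p [0.5562 0.0116 0.0282] yaw -28.32 F [ 0.3  0.1 -1.8] w 53.4
.5561,.0114,.0275,-28.3 [-0.0002 -0.      0.0007] [ 0.03 -0.02 -0.02]
```

Request:
{"method": "play_rows", "body": {"deltas": [0,0,0.0006,0,0,0,0.045,0,0,0.0006,0,0,0,0.056,0,0,0.0006,0,0,0,0.06,0,0,0.0006,0,0,0,0.07,0,0,0.0006,0,0,0,0.0912,0,0,0.0006,0,0,0,0.0912,0,0,-0.04,0,0,0,0.0912,0,0,-0.08,0,0,0,0.0912,0,0,-0.115,0,0,0,0.0912]}}

```text
time_s: 27.65
tool_pos: [0.5562, 0.0116, 0.1444]
tool_rot: [0.0, 0.859, 0.513, 0.0]
ft_force: [0.0, 0.5, -1.0]
width: 0.999
```

```bash
python3 plan.py .5812,-.2449,.14,59.69
```

```text
t 27.65 p [0.5562 0.0116 0.1444] yaw -28.32 F [ 0.   0.5 -1. ] w 91.1
.5812,-.2449,.14,59.69 [-0.2139  0.1437  0.0044] [ 5.000e-02  1.000e-02 -8.801e+01]
```

Request:
{"method": "play_rows", "body": {"deltas": [-0.018,0.012,0,0,0,-8,0.0912,-0.043,0.029,0,0,0,-18,0.0912,-0.07,0.047,0,0,0,-28,0.0912,-0.097,0.065,0,0,0,-38,0.0912,-0.124,0.083,0,0,0,-48,0.0912,-0.151,0.101,0,0,0,-58,0.0912,-0.176,0.118,0,0,0,-68,0.0912,-0.198,0.133,0,0,0,-78,0.0912,-0.2139,0.1437,0,0,0,-85,0.0912,-0.2139,0.1437,0.02,0,0,-88,0.0912,-0.2139,0.1437,0.03,0,0,-88,0.0912,-0.2139,0.1437,0.03,0,0,-88,0.0912]}}

```text
time_s: 29.15
tool_pos: [0.5805, -0.2444, 0.112]
tool_rot: [-0.001, 0.262, 0.965, 0.0]
ft_force: [0.1, -0.1, 0.0]
width: 1.0
```

Request:
{"method": "play_rows", "body": {"deltas": [0,0,0,0,0,0,0.0912,0,0,0,0,0,0,0.0912]}}

```text
time_s: 29.4
tool_pos: [0.5816, -0.2448, 0.1137]
tool_rot: [0.001, 0.261, 0.965, -0.0]
ft_force: [-0.1, 0.5, -0.2]
width: 1.001
```

```bash
python3 plan.py .5812,-.2449,.0205,59.69
python3 - <<'E'
from m import *
im,d=cap('top','top6'); im2,_=cap('scene','scene6')
for n,i in(('top',im),('scene',im2)):
  for k,m in masks(i).items():
    for c,s,e,cn in blobs(i,n,m,60):
        if s[4]<400: print(n,k,c.round(1),s[4],ray(n,*e[0],dict(red=.074,cream=.1,blue=.066,green=.066)[k]).round(4))
o=np.hstack([cv2.resize(im[170:270,230:320],(400,444)),cv2.resize(im2[170:250,245:325],(400,444))]);cv2.imwrite('pics/crop6.png',o[:,:,::-1])
E
```

```text
t 29.4 p [ 0.5816 -0.2448  0.1137] yaw 59.7 F [-0.1  0.5 -0.2] w 91.3
.5812,-.2449,.0205,59.69 [ 0.0004 -0.0003  0.0932] [0.01 0.08 0.01]
top blue [274.9 299.7] 222 [0.356 0.006 0.066]
top green [374.2 212.7] 124 [ 0.5724 -0.2399  0.066 ]
top red [274. 217.] 288 [0.5571 0.0114 0.074 ]
top cream [99.3 77.1] 165 [0.8944 0.447  0.1   ]
top cream [173.  227.4] 338 [0.5263 0.2513 0.1   ]
scene green [209.5 235.5] 118 [ 0.5804 -0.2459  0.066 ]
scene red [283.1 196.3] 96 [0.5549 0.0111 0.074 ]
scene cream [339.4 159.6] 102 [0.5239 0.2456 0.1   ]
```

View pics/crop6.png

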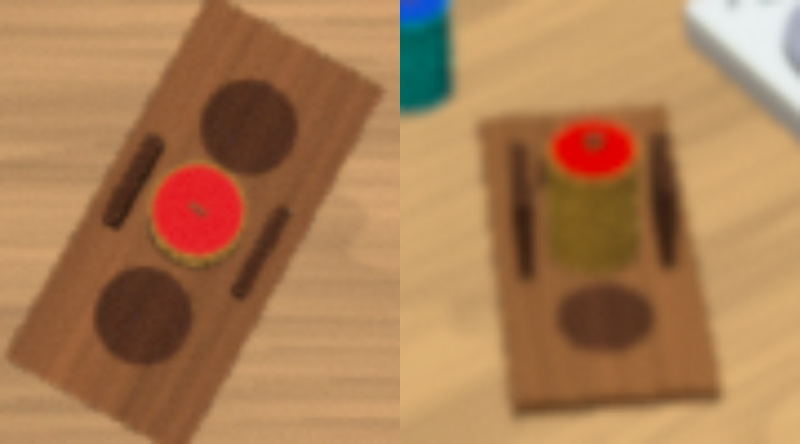

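Red stands in the middle bay, centred between the screens; its top is at (274,217) and the measured centre is about (.556,.011). Now I'll pick up green from the mat.

Request:
{"method": "play_rows", "body": {"deltas": [0.0002,-0.0001,0.03,0,0,0,0.0912,0.0002,-0.0001,0.065,0,0,0,0.0912,0.0002,-0.0001,0.087,0,0,0,0.0912,0.0002,-0.0001,0.0925,0,0,0,0.0912,0.0002,-0.0001,0.0925,0,0,0,0.0912,0.0002,-0.0001,0.0925,0,0,0,0.0912]}}

```text
time_s: 30.25
tool_pos: [0.5818, -0.2452, 0.0217]
tool_rot: [0.001, 0.261, 0.965, -0.0]
ft_force: [-0.1, 0.4, -0.3]
width: 1.0
```

```bash
python3 plan.py .5812,-.2449,.0205,59.69
```

```text
t 30.25 p [ 0.5818 -0.2452  0.0217] yaw 59.69 F [-0.1  0.4 -0.3] w 91.2
.5812,-.2449,.0205,59.69 [ 0.0006 -0.      0.0012] [ 0.02  0.14 -0.  ]
```

Request:
{"method": "play_rows", "body": {"deltas": [0.0001,0,0.0003,0,0,0,0.065,0.0001,0,0.0003,0,0,0,0.06,0.0001,0,0.0003,0,0,0,0.056,0.0001,0,0.0003,0,0,0,0.05,0.0001,0,0.0003,0,0,0,0.045,0.0001,0,0.0003,0,0,0,0.045]}}

```text
time_s: 31.0
tool_pos: [0.5808, -0.2448, 0.0202]
tool_rot: [0.0, 0.262, 0.965, 0.0]
ft_force: [-0.1, 0.5, -0.3]
width: 0.585
```

```bash
python3 plan.py .6117,-.0204,.0285,59.69
```

```text
t 31.0 p [ 0.5808 -0.2448  0.0202] yaw 59.68 F [-0.1  0.5 -0.3] w 53.4
.6117,-.0204,.0285,59.69 [ 0.0867  0.2093 -0.0083] [ 0.01  0.   -0.01]
```

Request:
{"method": "play_rows", "body": {"deltas": [0,0,-0.035,0,0,0,0.045,0,0,-0.085,0,0,0,0.045,0.012,0.029,-0.12,0,0,0,0.045,0.03,0.072,-0.12,0,0,0,0.045,0.05,0.12,-0.12,0,0,0,0.045,0.068,0.163,-0.12,0,0,0,0.045,0.08,0.192,-0.115,0,0,0,0.045,0.0872,0.2093,-0.1,0,0,0,0.045,0.0872,0.2093,-0.07,0,0,0,0.045,0.0872,0.2093,-0.04,0,0,0,0.045,0.0872,0.2093,-0.02,0,0,0,0.045,0.0872,0.2093,-0.016,0,0,0,0.045]}}

```text
time_s: 32.5
tool_pos: [0.6095, -0.0206, 0.0337]
tool_rot: [-0.002, 0.262, 0.965, -0.001]
ft_force: [0.1, 0.1, -1.3]
width: 0.59
```

Request:
{"method": "play_rows", "body": {"deltas": [0,0,0,0,0,0,0.045,0,0,0.004,0,0,0,0.045,0,0,0.007,0,0,0,0.045,0,0,0.007,0,0,0,0.045,0,0,0.007,0,0,0,0.045]}}

```text
time_s: 33.12
tool_pos: [0.6113, -0.0201, 0.0293]
tool_rot: [0.0, 0.261, 0.965, 0.0]
ft_force: [1.1, -0.4, -1.1]
width: 0.583
```

```bash
python3 plan.py .6117,-.0204,.028,59.69
```

```text
t 33.125 p [ 0.6113 -0.0201  0.0293] yaw 59.69 F [ 1.1 -0.4 -1.1] w 53.2
.6117,-.0204,.028,59.69 [-0.0005 -0.      0.0013] [ 0.01  0.02 -0.  ]
```

Request:
{"method": "play_rows", "body": {"deltas": [0,0,0.001,0,0,0,0.045,0,0,0.001,0,0,0,0.045,0,0,0.001,0,0,0,0.056,0,0,0.001,0,0,0,0.06,0,0,0.001,0,0,0,0.07,0,0,0.001,0,0,0,0.0912,0,0,0.001,0,0,0,0.0912,0,0,-0.04,0,0,0,0.0912,0,0,-0.08,0,0,0,0.0912,0,0,-0.115,0,0,0,0.0912]}}

```text
time_s: 34.38
tool_pos: [0.6113, -0.0201, 0.1457]
tool_rot: [0.0, 0.261, 0.965, 0.0]
ft_force: [0.2, -0.5, -0.7]
width: 0.999
```

```bash
python3 plan.py .4724,-.2596,.14,59.69
```

```text
t 34.375 p [ 0.6113 -0.0201  0.1457] yaw 59.68 F [ 0.2 -0.5 -0.7] w 91.1
.4724,-.2596,.14,59.69 [-0.001  -0.2768  0.0056] [ 0.03  0.04 -0.01]
```

Request:
{"method": "play_rows", "body": {"deltas": [0,-0.03,0,0,0,0,0.0912,0,-0.075,0,0,0,0,0.0912,0,-0.125,0,0,0,0,0.0912,-0.001,-0.175,0,0,0,0,0.0912,-0.001,-0.22,0,0,0,0,0.0912,-0.001,-0.255,0.01,0,0,0,0.0912,-0.001,-0.2768,0.02,0,0,0,0.0912,-0.001,-0.2768,0.03,0,0,0,0.0912,-0.001,-0.2768,0.03,0,0,0,0.0912,-0.001,-0.2768,0.03,0,0,0,0.0912]}}

```text
time_s: 35.62
tool_pos: [0.473, -0.2589, 0.1144]
tool_rot: [0.0, 0.261, 0.965, 0.0]
ft_force: [-0.6, -0.5, -0.6]
width: 1.0
```

```bash
python3 plan.py .4724,-.2596,.0205,59.69
python3 - <<'E'
from m import *
im,d=cap('top','top7')
for k,m in masks(im).items():
    for c,s,e,cn in blobs(im,'top',m,60):
        if s[4]<400: print(k,c.round(1),s[4],ray('top',*e[0],dict(red=.074,cream=.1,blue=.066,green=.074)[k]).round(4))
E
```

```text
t 35.625 p [ 0.473  -0.2589  0.1144] yaw 59.75 F [-0.6 -0.5 -0.6] w 91.2
.4724,-.2596,.0205,59.69 [ 0.0002 -0.0009  0.0939] [0.02 0.03 0.06]
blue [385.9 247.5] 76 [ 0.4858 -0.2683  0.066 ]
blue [274.9 299.6] 234 [0.3559 0.0062 0.066 ]
green [287.  195.5] 254 [ 0.6113 -0.0202  0.074 ]
red [274. 217.] 289 [0.5572 0.0115 0.074 ]
cream [173.  227.3] 335 [0.5265 0.2513 0.1   ]
```

View pics/top7.png

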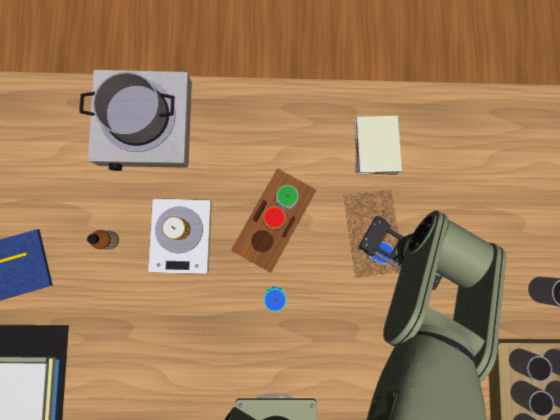

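Green is back at its starting pixel, (287.0,195.5), same as before. The gripper is above the silver blue tin on the mat at (382,253). I'll descend and grip it.

Request:
{"method": "play_rows", "body": {"deltas": [0.0001,-0.0004,0.03,0,0,0,0.0912,0.0001,-0.0004,0.065,0,0,0,0.0912,0.0001,-0.0004,0.087,0,0,0,0.0912,0.0001,-0.0004,0.0935,0,0,0,0.0912,0.0001,-0.0004,0.0935,0,0,0,0.0912,0.0001,-0.0004,0.0935,0,0,0,0.0912]}}

```text
time_s: 36.42
tool_pos: [0.4729, -0.2602, 0.0217]
tool_rot: [0.001, 0.261, 0.965, -0.0]
ft_force: [-0.4, 0.5, -0.6]
width: 1.002
```

Request:
{"method": "play_rows", "body": {"deltas": [0,0,0,0,0,0,0.065,0,0,0,0,0,0,0.06,0,0,0,0,0,0,0.056,0,0,0,0,0,0,0.05,0,0,0,0,0,0,0.045,0,0,0,0,0,0,0.045]}}

```text
time_s: 37.17
tool_pos: [0.4721, -0.2598, 0.0207]
tool_rot: [0.0, 0.262, 0.965, 0.0]
ft_force: [-0.9, -0.3, 1.3]
width: 0.589
```

```bash
python3 plan.py .4724,-.2595,.0205,59.69 .5015,.0442,.028,59.69
```

```text
t 37.175 p [ 0.4721 -0.2598  0.0207] yaw 59.68 F [-0.9 -0.3  1.3] w 53.7
.4724,-.2595,.0205,59.69 [-0.0001  0.0005  0.0002] [ 0.01  0.   -0.01]
.5015,.0442,.028,59.69 [ 0.1281  0.2773 -0.0073] [ 0.01  0.   -0.01]
```

Request:
{"method": "play_rows", "body": {"deltas": [0,0,-0.03,0,0,0,0.045,0,0,-0.08,0,0,0,0.045,0.012,0.026,-0.115,0,0,0,0.045,0.032,0.069,-0.115,0,0,0,0.045,0.055,0.119,-0.115,0,0,0,0.045,0.078,0.168,-0.115,0,0,0,0.045,0.1,0.216,-0.115,0,0,0,0.045,0.118,0.255,-0.11,0,0,0,0.045,0.1282,0.2772,-0.09,0,0,0,0.045,0.1282,0.2772,-0.055,0,0,0,0.045,0.1282,0.2772,-0.025,0,0,0,0.045,0.1282,0.2772,-0.016,0,0,0,0.045]}}

```text
time_s: 38.67
tool_pos: [0.4996, 0.0441, 0.0348]
tool_rot: [-0.002, 0.261, 0.965, -0.001]
ft_force: [-0.1, -0.4, -1.1]
width: 0.589
```

Request:
{"method": "play_rows", "body": {"deltas": [0,0,0,0,0,0,0.045,0,0,0.004,0,0,0,0.045,0,0,0.007,0,0,0,0.045,0,0,0.007,0,0,0,0.045,0,0,0.007,0,0,0,0.045]}}

```text
time_s: 39.3
tool_pos: [0.5015, 0.0441, 0.0299]
tool_rot: [0.0, 0.262, 0.965, 0.0]
ft_force: [0.2, 0.3, -1.6]
width: 0.591
```

```bash
python3 plan.py .5015,.0442,.028,59.69
```

```text
t 39.3 p [0.5015 0.0441 0.0299] yaw 59.68 F [ 0.2  0.3 -1.6] w 53.9
.5015,.0442,.028,59.69 [0.     0.0001 0.0019] [ 0.02  0.03 -0.01]
```

Request:
{"method": "play_rows", "body": {"deltas": [0,0,0.001,0,0,0,0.045,0,0,0.0018,0,0,0,0.045,0,0,0.0018,0,0,0,0.045,0,0,0.0018,0,0,0,0.056,0,0,0.0018,0,0,0,0.06,0,0,0.0018,0,0,0,0.07,0,0,0.0018,0,0,0,0.0912,0,0,0.0018,0,0,0,0.0912,0,0,-0.04,0,0,0,0.0912,0,0,-0.08,0,0,0,0.0912,0,0,-0.12,0,0,0,0.0912,0,0,-0.15,0,0,0,0.0912]}}

```text
time_s: 40.8
tool_pos: [0.5016, 0.0442, 0.1815]
tool_rot: [0.001, 0.261, 0.965, 0.0]
ft_force: [-0.6, -0.1, 0.0]
width: 1.0
```

Request:
{"method": "play_rows", "body": {"deltas": [-0.06,-0.1,0,0,0,0,0.0912,-0.09,-0.15,0,0,0,0,0.0912,-0.12,-0.2,0,0,0,0,0.0912,-0.13,-0.22,0,0,0,0,0.0912,-0.13,-0.22,0,0,0,0,0.0912,-0.13,-0.22,0,0,0,0,0.0912,-0.13,-0.22,0,0,0,0,0.0912,-0.13,-0.22,0,0,0,0,0.0912]}}

```text
time_s: 41.8
tool_pos: [0.5026, -0.21, 0.1797]
tool_rot: [0.0, 0.261, 0.965, 0.0]
ft_force: [0.3, 0.1, -0.2]
width: 1.001
```

```bash
python3 plan.py
python3 - <<'E'
from m import *
im,d=cap('top','top8'); im2,_=cap('scene','scene8')
for n,i in(('top',im),('scene',im2)):
  for k,m in masks(i).items():
    for c,s,e,cn in blobs(i,n,m,40):
        if s[4]<400: print(n,k,c.round(1),s[4],ray(n,*e[0],dict(red=.074,cream=.1,blue=.074,green=.074)[k]).round(4))
E
```

```text
t 41.8 p [ 0.5026 -0.21    0.1797] yaw 59.8 F [ 0.3  0.1 -0.2] w 91.3
top blue [260.5 239.1] 269 [0.5022 0.0437 0.074 ]
top blue [274.7 299.6] 218 [0.3569 0.0061 0.074 ]
top green [287.1 195.5] 258 [ 0.6113 -0.0202  0.074 ]
top red [274. 217.] 290 [0.5572 0.0115 0.074 ]
top cream [173.  227.4] 335 [0.5263 0.2513 0.1   ]
scene blue [281.7 184.7] 49 [0.5032 0.0418 0.074 ]
scene green [285.  209.6] 110 [ 0.6102 -0.0204  0.074 ]
scene red [283.2 196.5] 93 [0.5559 0.0108 0.074 ]
scene cream [339.4 159.7] 101 [0.524  0.2457 0.1   ]
```

View pics/top8.png

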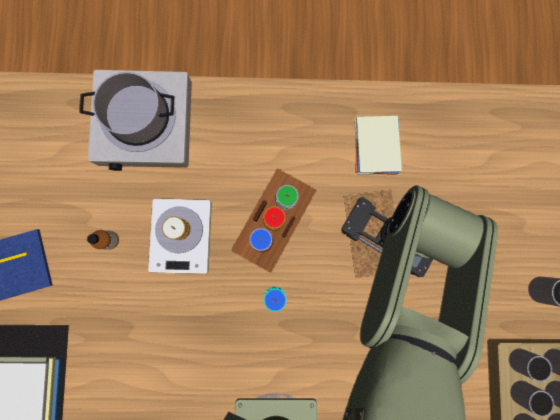

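View pics/scene8.png

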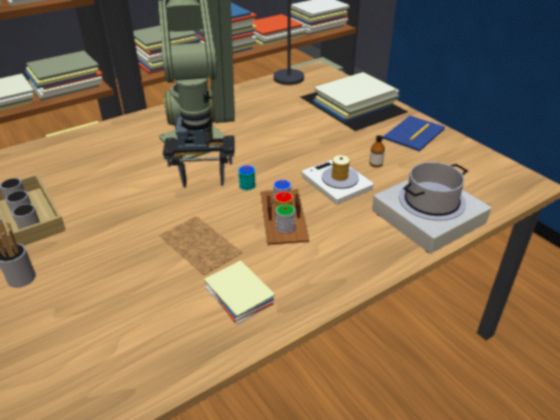

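Everything is in place. Blue is at (260.5,239.1), against (260.3,239.1) at the start. Green is at (287.1,195.5), against (287.0,195.5). Red is mid-bay, cream is on the pan, the bottle and magazines haven't moved, and the arm is clear.

```bash
python3 -c "
from plant import r
r.sign_off()"
```

```text
the job is handed in; nothing more can be done
```

The job is done and handed in at about 42 s of the 138 s allowed. I moved green and then blue to the mat, set cream on the scale pan, put red in the middle bay, and returned green and blue to their bays. No verdict was reported.

Last checks from the camera pictures:
- **Blue and green:** both are within about 0.3 mm of where they stood at the start in the top view.
- **Red:** it is about 1 mm from the middle bay's centre, between the two screens.
- **Cream:** it is 1–2 mm from the pan's centre in the top view. The scene view puts it about 6 mm from there. That view sees the pan at a steep slant, so I went by the top view.
- **Everything else:** all candles are upright. The bottle, magazines and turquoise tin are where they were, and the arm is clear of everything.

The candles' starting line was about 2° off the rack's own axis. I returned blue and green to their measured starting spots, not to the centres of the bay markings.

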